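Set the sprung gauge tweezers to the bead mark and hold them over the bowl

TASK

I am about to try wooden beads for size through the long sprung gauge tweezers, so pick them up, hold them level with both tips over the mouth of the empty white bowl, two or three centimetres above its rim, and squeeze until the long middle mark on the gauge bar just meets the inner face of the plain arm (24 mm between the tips). Keep that gap steady for at least two seconds and finish while still holding the squeezed tweezers there. Do not knock the bowl, and leave everything else on the desk where it is.

Things in the scene. Friction and masses are not known exactly. Their poses are not given: they have to be found in the camera images.
- tweezers: Loose steel sprung tweezers, 218 mm long, 16 mm tall, 90 g, lying on their side on the desk so that the arms open and close level. Origin: on the underside, midway between the finger grips, 108 mm from the joined back end and about 110 mm from the tips. x runs from back end to tips, y from the plain arm to the gauge arm, z up. The centre of mass is within 6 mm of the origin.
- grips (a point): Midway between the two ribbed black finger grips, 8 mm above the tweezers' origin. Each grip, on the outside of its arm, is 36 mm long and 16 mm tall; squeeze across them along y. Over the grips: 39 mm free, 24 mm at the 24 mm mark (grips then parallel), 14 mm shut. The spring pushes on each grip with 0 N free, about 7 N at the mark, 12 N shut; a few mm of squeeze carry the weight.
- hinge (a point): Middle of the sprung joint, 90 mm behind the grips. Each arm is a straight strip 2.4 mm thick and 14 mm tall (8 mm at the tip); its inner face starts 3 mm to the side of this point, runs 200 mm to the tip and splays outwards by 0.13 - q rad (q: joint jaw_gauge). Both arms always move alike.
- jaw_gauge (a joint): Squeeze of the tweezers: the angle by which each arm is pressed in from free, rad. 0 = free (tip gap 58 mm), 0.085 = at the long mark (tip gap 24 mm), 0.14 = stop (tips 2 mm apart). Tip gap in m = 2 * (0.003 + 0.2 * sin(0.13 - q)). Sprung back towards 0.
- long_mark (a point): The long middle mark on the gauge bar. The bar is a pale metal strip 8 mm wide, fixed to the gauge arm 45 mm behind its tip, curving across between the arms and on through the plain arm. It has three dark cross marks, for tip gaps of 16, 24, 32 mm counting away from the gauge arm; the middle one is thicker and longer (12.5 mm). The gap is right when the plain arm's inner face meets it.
- tip_gauge (a point): Inner face of the tip of the gauge arm (+y arm), at half its height, 8 mm above the underside. The tip gap is the distance between the two tip points.
- tip_plain (a point): Inner face of the tip of the plain arm (-y arm), at half its height, 8 mm above the underside.
- bowl: The empty shallow white ceramic bowl, 130 mm across the rim, 45 mm high, 0.3 kg, loose, standing on the desk. Origin: centre of its underside; z up. The other white bowl is smaller (94 mm), deeper and holds crayons.
- bowl_rim (a point): Centre of the empty bowl's mouth, at rim height, 45 mm above the desk; mouth radius 65 mm outside.
- pencil_box: Bystander: red plastic pencil box 202 x 72 x 39 mm, long side along its x. Origin: centre of its underside.
- crayon_bowl: Bystander: white ceramic bowl 94 mm across and 52 mm high with five crayons leaning out, up to 75 mm high. Origin: centre of its underside.
- jar: Bystander: glass jar of wooden beads with a steel cap, 72 mm across, 90 mm high. Origin: centre of its underside.
- sharpener: Bystander: yellow plastic sharpener with a clear tilt-out shavings bin at its front, 52 x 46 x 73 mm. Origin: centre of its underside.
- glue: Bystander: upright glue stick, 31 mm across, 92 mm high. Origin: centre of its underside.
- eraser: Bystander: white eraser 48 x 22 x 13 mm. Origin: centre of its underside.
- plain_tweezers: Bystander: small plain steel tweezers, 117 mm long, 20 mm wide at the tips, 9 mm high, without finger grips or gauge bar. Origin: under the middle.

How it is judged:
By the outcome, as a careful person would: the job done as asked, in the order asked, and still so for the second after the job is handed in, while the arm keeps its last pose, push and grip.
It also fails if it takes over 42 s, if anything falls off the work surface, if the arm or the gripper's body presses on something with over 40 N, if the wrist force passes 120 N, or if a joint passes its speed limit or range.

ROBOT

A 6-joint arm with a two-finger parallel gripper is mounted at the origin on the work surface. World frame = base frame: x ahead of the robot, y to its left, z up, the work surface at z = 0. Lengths are in mm, angles in degrees, forces in N, time in s.
With the tool pointing down it reaches from about 300 to 850 mm from the base axis. Payload 4.2 kg.
Tool frame: the origin (TCP) lies midway between the tips of the shut fingers; the grasp point (between the pads) lies 19 mm behind it (env.hold_point_z is the z of the grasp point in the tool frame, in mm); z points along the fingers, y is the direction in which the jaws open and shut (so a half turn about z gives the same grasp; the last joint's range is limited). The gripper opens to 91 mm and grips with 3 to 60 N. Pads are 32 mm wide; open, the fingers measure 118 mm over their backs; the gripper's body (76 mm by 178 mm) begins 60 mm behind the grasp point.
Start: joints at [64.802, 18.312, 89.639, -0, 72.044, -1.146], TCP at [234.361, 525.089, 213.976] pointing down, gripper open.
Joint ranges: [-177.97, 177.97], [-48.28, 115.42], [12.27, 149.76], [-77.06, 257.06], [2.81, 150.46], [-146.56, 146.56]. Speed limits (degrees/s): [147.25, 147.25, 180, 180, 180, 180].

INTERFACE

Orientations are given as [roll, pitch, yaw] about the fixed x, y, z axes, in that order (R = Rz(yaw) Ry(pitch) Rx(roll)).
In Python, from workcell import env, grab_frame, camera_params, spotter gives the robot as it stands. The module is installed in compiled form; this text tells all that it offers.
- The arm moves only by the shell command python3 -m jog 'ROWS' [FORCE]. ROWS is text: rows parted by semicolons, each of 7 numbers parted by spaces: the turn, a rotation vector about the world's x, y, z in units of 5 degrees (1.0 is 5 degrees), then the shift along the world's x, y, z in units of 25 mm (1.0 is 25 mm), then the opening, from 0 (shut) to 1 (fully open). A call has 1 to 5 rows; each row is the pose to reach, as a shift and turn from the pose commanded when the call began; what a row does not reach only later rows make up. A row lasts 1/8 s, in which the tool goes at most 62.5 mm and 10.7 degrees, less where a joint would pass 70% of its speed; a pose out of reach is approached as far as the arm can. A call with a gripper value outside its range is refused whole. The fingers move at their own pace and stop on an object; FORCE is the grip in N (left out, the last holds). Time passes only in rows, so rows that repeat a pose let the fingers close. It gives the time, the measured TCP pose, the force and the opening at its end, in the units of the state.
- env.state(): the state, without advancing time (a new reading comes with each control period).
- grab_frame(name): name is "side" or "top"; returns the picture (480x640x3 uint8, red, green, blue); there is no depth.
- camera_params(name): a dict with "K" (3x3 intrinsics, pixels), "rvec" (rotation vector, rad) and "tvec" (3), from world to camera coordinates, as OpenCV has them. Camera axes: x right, y down, z forward; pixel columns grow to the right and rows downward; lengths in mm; the calibration is good to about 2 mm. A picture is of the moment at which its call begins. camera_params takes no time and is no camera call.
- env.job_done(): hands the job in, once; it reports no verdict.
Trained networks look in the newest picture that a camera, given by its name, has taken for a name from the list of things; names that differ only in an ending like _2 or _b are one class to them, and where a whole thing is asked for, a point or a joint stands for the part that bears it (a point fixed in the world has none). Each returns a list of dicts, best first, with "conf" (0 to 1); they miss things now and then, are a little off and sometimes report something else, mostly with a low value. They report only what shows in the picture. A call takes as long as a camera call.
- spotter.look_for(query, camera): "box" ([left, top, width, height] in pixels, round what is visible of it).
- spotter.trace(query, camera): "region" (480x640 bool, what is visible of it) and "box" ([left, top, width, height] in pixels, round what is visible of it).
The state is a dict: "time_s": time; "qpos": joint angles; "qvel": joint speeds; "effort": joint torques, N m; "ee_pos": TCP position; "ee_rot": TCP orientation; "force": force on the tool from outside, world axes, zero at the start; "torque": the same for the moment, N m; "gripper_width": finger opening in mm.
Only numpy, scipy, OpenCV 4.12 (cv2) and the standard library are available. Lean on these libraries where they do the work, as an engineer would, in place of code of your own. Each camera call takes 0.05 s, during which the arm holds its last target. There are 200 camera calls.

## Working session

There is one attempt and no reset: what is moved stays moved. The work goes in short steps, Python scripts to look and compute and a shell command to move; the robot and the scene stay as the last step left them, time stands still between calls to the robot, and variables do not carry over. Pictures are saved under pics/ and viewed, about 8 in all and at most 12, crops included, and the job is handed in when it is done.

```bash
mkdir -p pics
cat > h.py <<'E'
import numpy as np, cv2
from workcell import env, grab_frame, camera_params, spotter
def cam(n):
    p=camera_params(n); R=cv2.Rodrigues(np.array(p["rvec"],float))[0]
    return np.array(p["K"],float),R,np.array(p["tvec"],float).ravel()
def ray(n,uv,z):
    K,R,t=cam(n); d=R.T@np.linalg.inv(K)@np.array([uv[0],uv[1],1.]); c=-R.T@t
    return c+d*(z-c[2])/d[2]
def proj(n,X):
    K,R,t=cam(n); q=K@(R@np.array(X,float)+t); return q[:2]/q[2]
def save(n,f,crop=None,s=1):
    im=grab_frame(n)[:,:,::-1]
    if crop: x,y,w,h=crop; im=im[y:y+h,x:x+w]
    cv2.imwrite("pics/"+f,cv2.resize(im,None,fx=s,fy=s,interpolation=cv2.INTER_CUBIC))
E
python3 - <<'E'
from h import *
save("top","t0.png");save("side","s0.png")
for c in("top","side"):
    K,R,t=cam(c);print(c,-R.T@t,K[0,0])
    for q in("tweezers","bowl","grips","long_mark","tip_gauge","hinge","plain_tweezers"):
        print(q,[(np.round(d["box"]).tolist(),round(d["conf"],2)) for d in spotter.look_for(q,c)[:3]])
print(env.state(),env.hold_point_z)
E
```

```text
top [ 415.30430545   15.99088028 1282.58352122] 525.240596252483
tweezers [([397.0, 228.0, 42.0, 80.0], 0.84)]
bowl [([191.0, 236.0, 53.0, 55.0], 0.89)]
grips [([400.0, 236.0, 31.0, 71.0], 0.83), ([376.0, 156.0, 16.0, 24.0], 0.5)]
long_mark [([399.0, 229.0, 29.0, 70.0], 0.54)]
tip_gauge [([402.0, 234.0, 26.0, 53.0], 0.5), ([116.0, 268.0, 44.0, 31.0], 0.5)]
hinge [([397.0, 237.0, 34.0, 70.0], 0.85)]
plain_tweezers [([245.0, 162.0, 39.0, 15.0], 0.64), ([400.0, 234.0, 29.0, 38.0], 0.27)]
side [ -208.69494865 -1196.03308289   957.73367994] 591.185228646025
tweezers [([301.0, 302.0, 78.0, 21.0], 0.65)]
bowl [([236.0, 219.0, 44.0, 26.0], 0.69), ([207.0, 192.0, 23.0, 31.0], 0.63)]
grips [([299.0, 299.0, 81.0, 21.0], 0.73)]
long_mark [([307.0, 301.0, 66.0, 12.0], 0.66)]
tip_gauge [([304.0, 301.0, 65.0, 14.0], 0.77), ([306.0, 313.0, 72.0, 11.0], 0.5)]
hinge [([300.0, 299.0, 81.0, 24.0], 0.96), ([237.0, 221.0, 43.0, 25.0], 0.66)]
plain_tweezers [([327.0, 224.0, 23.0, 17.0], 0.66)]
{'time_s': 0.8, 'qpos': array([ 6.48031243e+01,  1.83098753e+01,  8.96414878e+01,  6.11381580e-04,
        7.20445383e+01, -1.14620497e+00]), 'qvel': array([-0.0782146 ,  0.10988317,  0.03980115,  0.00900914, -0.01289911,
       -0.00292148]), 'effort': array([-5.89393330e-04, -4.12296903e+01, -2.32223940e+01,  7.26897782e-02,
        3.76728969e-02, -1.66302539e-05]), 'ee_pos': array([234.33243842, 525.0727049 , 213.97935172]), 'ee_rot': array([ 1.79995891e+02, -4.99515623e-04,  1.55949141e+02]), 'force': array([0.23372236, 0.37958093, 0.23003424]), 'torque': array([0.01868959, 0.03192572, 0.00790085]), 'gripper_width': 91.01571625853659} -18.8
```

View pics/t0.png

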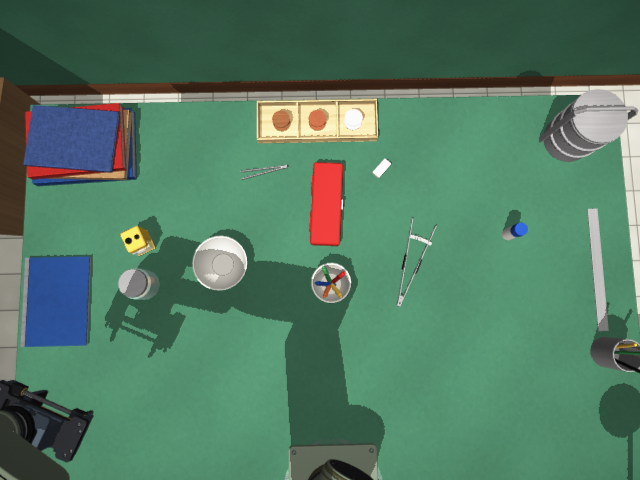

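View pics/s0.png

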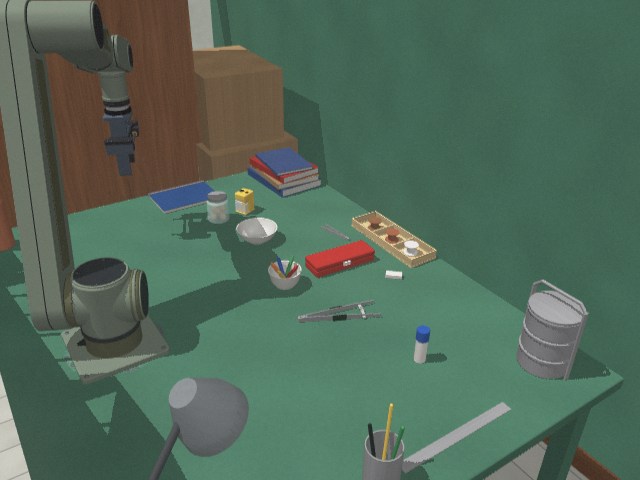

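Run:
```python
from h import *
im=grab_frame("top")[:,:,::-1]
cv2.imwrite("pics/t1.png",cv2.resize(im[210:315,380:450],None,fx=5.6,fy=5.6,interpolation=cv2.INTER_CUBIC))
for q in("tweezers","bowl"):
    for c in("top","side"):
        r=spotter.trace(q,c)
        if not r: print(q,c,"none");continue
        m=r[0]["region"]; np.save(f"{q}_{c}.npy",m)
        cn=max(cv2.findContours(m.astype(np.uint8),0,2)[0],key=len)
        print(q,c,r[0]["conf"],r[0]["box"],m.sum(),cv2.fitEllipse(cn))
```

```text
tweezers top 0.84 [396.1, 220.3, 36.4, 87.1] 450 ((412.1799621582031, 257.0133361816406), (21.746009826660156, 55.56336975097656), 22.68032455444336)
tweezers side 0.97 [296.4, 301.3, 81.5, 20.1] 713 ((347.12677001953125, 312.2629699707031), (14.313089370727539, 94.60253143310547), 82.38617706298828)
bowl top 0.87 [189.6, 235.3, 53.0, 53.7] 2336 ((219.43092346191406, 262.9652404785156), (53.13777542114258, 54.33722686767578), 51.243988037109375)
bowl side 0.98 [236.9, 222.0, 39.0, 21.7] 784 ((255.95091247558594, 230.1224822998047), (25.90338134765625, 37.18902587890625), 92.29316711425781)
```

View pics/t1.png

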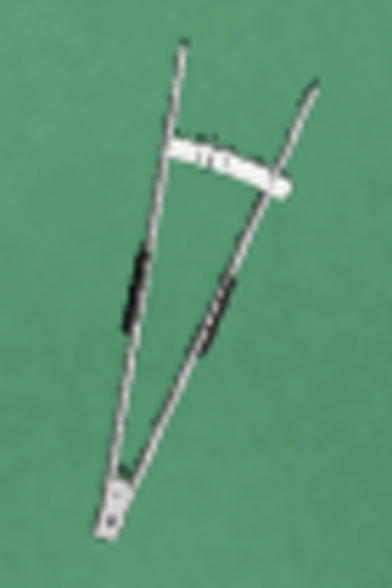

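```bash
cat > fit.py <<'E'
from h import *
from scipy.optimize import least_squares
M=np.array([[108.3,30,11],[108.3,-30,11],[0,18.5,15],[0,-18.5,15],[-107,0,15],[-108+63+108,27,13]])[:5]
P=np.array([[184,44],[316,83],[136,291],[218,316],[102,536]])/5.6+[380,210]-.5+.5/5.6
def pts(p):
    c,s=np.cos(p[2]),np.sin(p[2]); return np.c_[p[0]+c*M[:,0]-s*M[:,1],p[1]+s*M[:,0]+c*M[:,1],M[:,2]]
f=lambda p:(np.array([proj("top",X) for X in pts(p)])-P).ravel()
x0=ray("top",P[2:4].mean(0),15)
r=least_squares(f,[x0[0],x0[1],-.25]); x,y,a=r.x
print("pose",x,y,np.degrees(a)); print("res px",f(r.x).round(2))
for X in pts(r.x): print(X.round(1),proj("side",X).round(1))
print("bowl top",ray("top",(219.43,262.97),45), "scale",ray("top",(219.4-27,263),45)-ray("top",(219.4+27,263),45))
e=np.load("bowl_side.npy");ys,xs=np.nonzero(e);print(xs.min(),xs.max(),ys.min(),ys.max())
b=ray("top",(219.43,262.97),45)
C=np.array([proj("side",b+[65*np.cos(k),65*np.sin(k),0]) for k in np.arange(0,6.28,.1)]);print(C.min(0),C.max(0))
E
python3 fit.py
```

```text
pose 521.5352943548578 -201.12616403561472 -19.743710869152782
res px [-0.08  0.31 -0.33  0.99  0.1  -0.84  0.03 -0.48  0.27  0.05]
[ 633.6 -209.5   11. ] [374.3 299.4]
[ 613.3 -265.9   11. ] [381.5 312.7]
[ 527.8 -183.7   15. ] [336.7 306.1]
[ 515.3 -218.5   15. ] [340.4 314.5]
[ 420.8 -165.    15. ] [298.4 315.9]
bowl top [529.48720683 257.0541208   45.        ] scale [  2.83390659 127.20756404   0.        ]
237 275 219 244
[236.32324843 216.67305417] [277.95148787 236.9877388 ]
```

```bash
python3 -m jog '0 0 0.2 0.5 -1.2 0 1;0 0 0.4 1.2 -3 0 1;0 0 0.6 1.9 -4.8 0 1;0 0 0.86 2.6 -6.6 0 1;0 0 0.86 3.32 -8.4 0 1'
python3 -m jog '0 0 0 0.7 -1.8 0 1;0 0 0 1.4 -3.6 0 1;0 0 0 2.1 -5.4 0 1;0 0 0 2.85 -7.2 0 1;0 0 0 3.6 -9 0 1'
python3 -m jog '0 0 0 0.7 -1.8 0 1;0 0 0 1.4 -3.6 0 1;0 0 0 2.1 -5.4 0 1;0 0 0 2.85 -7.2 -1 1;0 0 0 3.6 -9 -2 1'
python3 -m jog '0 0 0 0.5 -1.4 -0.6 1;0 0 0 0.97 -2.65 -1.2 1;0 0 0 0.97 -2.65 -1.8 1;0 0 0 0.97 -2.65 -1.8 1'
python3 - <<'E'
from h import *
s=env.state();print(s["time_s"],s["ee_pos"],s["ee_rot"],s["qpos"])
for X in([0,0,0],):
    print(proj("top",s["ee_pos"]),proj("side",s["ee_pos"]))
a=grab_frame("top")[:,:,::-1][190:320,350:480];b=grab_frame("side")[:,:,::-1][230:360,270:400]
cv2.imwrite("pics/a2.png",cv2.resize(np.hstack([a,b]),None,fx=3,fy=3,interpolation=cv2.INTER_CUBIC))
E
```

```text
time_s: 1.68
ee_pos: [317.8, 313.7, 214.1]
ee_rot: [180.0, 0.0, 160.3]
force: [0.5, 0.2, 0.1]
gripper_width: 91.3
time_s: 2.3
ee_pos: [407.9, 88.6, 214.3]
ee_rot: [180.0, 0.1, 160.2]
force: [0.5, 0.3, 0.0]
gripper_width: 91.4
time_s: 2.92
ee_pos: [498.2, -136.6, 163.8]
ee_rot: [180.0, 0.1, 160.2]
force: [1.2, -0.1, 0.6]
gripper_width: 91.3
time_s: 3.42
ee_pos: [520.3, -200.2, 117.6]
ee_rot: [180.0, -0.2, 160.2]
force: [-0.0, 0.9, 0.4]
gripper_width: 91.0
3.425 [ 520.29117654 -200.24521218  117.6325759 ] [179.9636766   -0.21956134 160.23491719] [-2.22483948e+01  2.13510812e+01  9.99521104e+01  3.12648553e-02
  5.89177412e+01 -9.24994351e+01]
[418.59304224 259.67023198] [339.14015408 277.72168937]
```

View pics/a2.png

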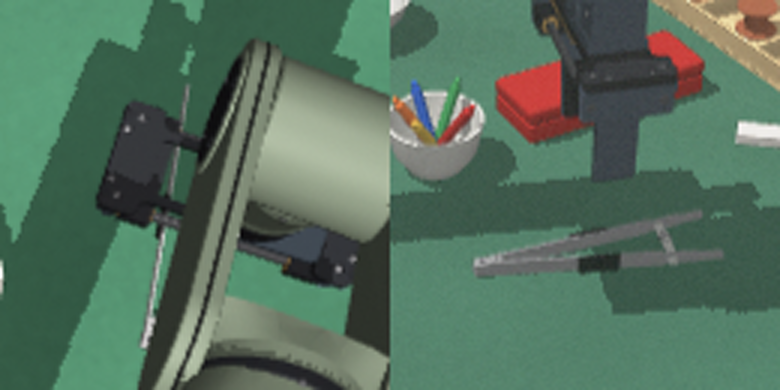

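```bash
python3 -m jog '0 0 0 0 0 -1 1;0 0 0 0 0 -2 1;0 0 0 0 0 -3 1;0 0 0 0 0 -3.8 1;0 0 0 0 0 -4.2 1' 20
python3 -m jog '0 0 0 0 0 -0.2 1;0 0 0 0 0 -0.4 1;0 0 0 0 0 -0.4 1'
```

```text
time_s: 4.15
ee_pos: [521.6, -200.3, 14.0]
ee_rot: [180.0, 0.0, 160.3]
force: [0.4, -0.3, 0.1]
gripper_width: 91.2
time_s: 4.53
ee_pos: [521.7, -201.2, 4.2]
ee_rot: [180.0, 0.0, 160.3]
force: [-0.6, -1.5, -0.3]
gripper_width: 91.4
```

```bash
python3 -m jog '0 0 0 0 0 0 0.5;0 0 0 0 0 0 0.45;0 0 0 0 0 0 0.42;0 0 0 0 0 0 0.39;0 0 0 0 0 0 0.37' 20
python3 -m jog '0 0 0 0 0 0 0.35;0 0 0 0 0 0 0.34;0 0 0 0 0 0 0.33;0 0 0 0 0 0 0.33;0 0 0 0 0 0 0.33'
python3 - <<'E'
from h import *
s=env.state();print(s)
a=grab_frame("top")[:,:,::-1][190:320,350:480];b=grab_frame("side")[:,:,::-1][260:350,285:400]
cv2.imwrite("pics/a3.png",cv2.resize(b,None,fx=6,fy=6,interpolation=cv2.INTER_CUBIC))
E
```

```text
time_s: 5.15
ee_pos: [521.6, -201.2, 4.0]
ee_rot: [180.0, -0.0, 160.2]
force: [0.7, 0.1, 1.0]
gripper_width: 44.2
time_s: 5.78
ee_pos: [521.6, -201.2, 4.0]
ee_rot: [180.0, 0.0, 160.2]
force: [0.2, 0.2, -0.4]
gripper_width: 30.4
{'time_s': 5.775, 'qpos': array([-2.22716646e+01,  2.90951829e+01,  1.06970819e+02,  7.37603419e-03,
        4.39321689e+01, -9.25225488e+01]), 'qvel': array([ 0.00178129, -0.01606861, -0.05519279, -0.03851083,  0.03624389,
        0.06645216]), 'effort': array([-5.00351642e-03, -4.39493465e+01, -1.60724598e+01, -2.96164525e-02,
        9.78462026e-02,  1.80710258e-04]), 'ee_pos': array([ 521.62972522, -201.17514781,    3.9779168 ]), 'ee_rot': array([1.79994968e+02, 2.05272657e-03, 1.60245572e+02]), 'force': array([ 0.16161045,  0.24594539, -0.39654263]), 'torque': array([-0.07432475,  0.01287038, -0.02183172]), 'gripper_width': 30.381375156976187}
```

View pics/a3.png

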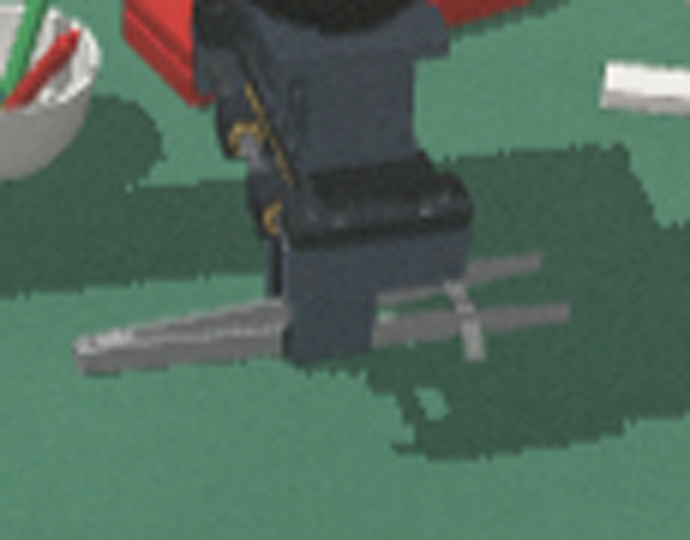

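```bash
python3 -m jog '0 0 0 0 0 0.2 0.33;0 0 0 0 0 0.6 0.33;0 0 0 0 0 1.2 0.33;0 0 0 0 0 2 0.33;0 0 0 0 0 2 0.33'
python3 - <<'E'
from h import *
s=env.state();print(s)
b=grab_frame("side")[:,:,::-1][230:330,285:400]
cv2.imwrite("pics/a4.png",cv2.resize(b,None,fx=6,fy=6,interpolation=cv2.INTER_CUBIC))
E
```

```text
time_s: 6.5
ee_pos: [523.1, -201.8, 56.3]
ee_rot: [-180.0, 0.3, 160.2]
force: [-0.4, -0.2, -0.8]
gripper_width: 30.1
{'time_s': 6.5, 'qpos': array([-2.22721448e+01,  2.52311875e+01,  1.04086678e+02,  5.32264403e-03,
        5.04009562e+01, -9.25237529e+01]), 'qvel': array([ 0.05296075,  1.64030761,  2.01169471,  0.08555018, -0.77009749,
        0.04410465]), 'effort': array([ 7.15817630e-03, -4.38429165e+01, -1.87360293e+01, -3.09082435e-02,
        1.84169887e-01,  3.20047338e-04]), 'ee_pos': array([ 523.1034291 , -201.79021719,   56.26522928]), 'ee_rot': array([-179.99173252,    0.28108645,  160.24824569]), 'force': array([-0.35189763, -0.1878189 , -0.84192249]), 'torque': array([-0.00136357, -0.01382353,  0.0328654 ]), 'gripper_width': 30.11121423780013}
```

View pics/a4.png

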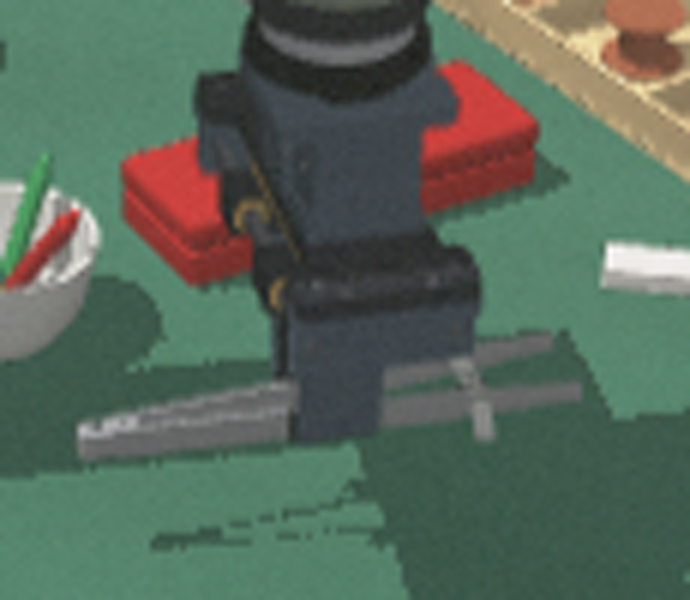

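```bash
python3 -m jog '0 0 0 0 0 0.5 0.33;0 0 0.2 0 0.2 1.2 0.33;0 0 0.5 -0.1 0.6 2 0.33;0 0 0.9 -0.3 1.4 2.7 0.33;0 0 1.5 -0.55 2.5 3 0.33'
python3 -m jog '0 0 0.6 -0.25 1.16 0 0.33;0 0 1.3 -0.5 2.32 0 0.33;0 0 1.9 -0.75 3.5 0 0.33;0 0 2.6 -1 4.6 0 0.33;0 0 3.2 -1.3 5.8 0 0.33'
python3 -m jog '0 0 0.6 -0.25 1.16 0 0.33;0 0 1.3 -0.5 2.32 0 0.33;0 0 1.9 -0.75 3.5 0 0.33;0 0 2.6 -1 4.6 0 0.33;0 0 3.2 -1.3 5.8 0 0.33'
python3 -m jog '0 0 0.6 -0.2 1 0 0.33;0 0 1 -0.36 1.7 0 0.33;0 0 1.3 -0.48 2.28 0 0.33;0 0 1.3 -0.48 2.28 0 0.33;0 0 1.3 -0.48 2.28 0 0.33'
python3 - <<'E'
from h import *
a=grab_frame("top")[:,:,::-1][200:330,170:300];b=grab_frame("side")[:,:,::-1][160:290,180:310]
cv2.imwrite("pics/a5.png",cv2.resize(np.hstack([a,b]),None,fx=3,fy=3,interpolation=cv2.INTER_CUBIC))
s=env.state();p=s["ee_pos"];print(p,s["ee_rot"])
h=np.radians(26.26);e=np.array([np.cos(h),np.sin(h),0]);n=np.array([-e[1],e[0],0])
for f,l,z in((109,18,4),(109,-18,4),(0,0,4),(-108,0,4)):
    X=p+f*e+l*n+[0,0,z];print(X.round(1),proj("top",X).round(1),proj("side",X).round(1))
for c in("top","side"):
  for q in("bowl",):
    r=spotter.look_for(q,c);print(c,q,[(d["box"],d["conf"]) for d in r[:2]])
E
```

```text
time_s: 7.18
ee_pos: [507.9, -137.8, 130.2]
ee_rot: [180.0, 0.1, 167.8]
force: [0.5, -0.0, -0.9]
gripper_width: 29.7
time_s: 7.8
ee_pos: [474.4, 7.9, 129.3]
ee_rot: [180.0, -0.0, -176.1]
force: [-0.1, -0.7, -1.1]
gripper_width: 30.2
time_s: 8.43
ee_pos: [441.7, 152.6, 129.3]
ee_rot: [180.0, -0.0, -160.1]
force: [0.8, -0.5, -0.2]
gripper_width: 29.9
time_s: 9.05
ee_pos: [430.9, 207.9, 128.9]
ee_rot: [-180.0, -0.0, -153.8]
force: [-0.6, -0.1, -0.5]
gripper_width: 30.4
[430.98212467 207.71105724 128.94034504] [-1.79991918e+02 -1.38619883e-02 -1.53806551e+02]
[520.8 272.1 132.9] [204.7 263.6] [251.2 200.3]
[536.7 239.8 132.9] [219.5 256. ] [260.8 203.1]
[431.  207.7 132.9] [234.1 304.2] [234.1 216.1]
[334.1 159.9 132.9] [256.4 349.1] [210.4 231.8]
top bowl [([189.8, 234.2, 56.8, 45.6], 0.87)]
side bowl [([237.2, 220.9, 40.7, 26.5], 0.68)]
```

View pics/a5.png

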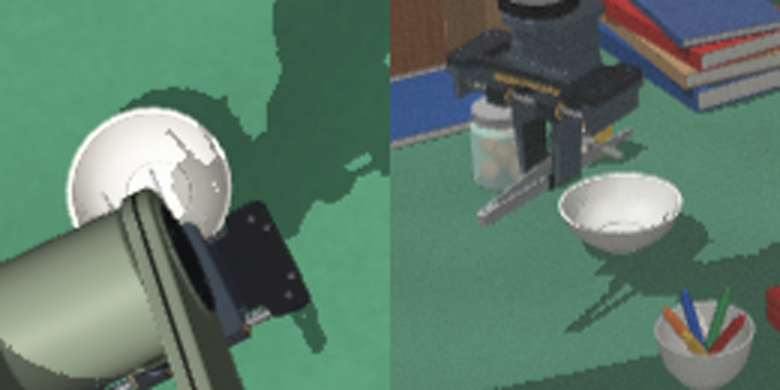

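```bash
python3 -m jog '0 0 0 0 0 -0.6 0.33;0 0 0 0 0 -1.3 0.33;0 0 0 0 0 -2 0.33;0 0 0 0 0 -2.4 0.33;0 0 0 0 0 -2.52 0.33'
python3 -m jog '0 0 0 0 0 0 0.31;0 0 0 0 0 0 0.29;0 0 0 0 0 0 0.275;0 0 0 0 0 0 0.264;0 0 0 0 0 0 0.264'
python3 -m jog '0 0 0 0 0 0 0.264;0 0 0 0 0 0 0.264;0 0 0 0 0 0 0.264'
python3 - <<'E'
from h import *
a=grab_frame("top")[:,:,::-1][230:300,185:255];b=grab_frame("side")[:,:,::-1][190:260,205:275]
cv2.imwrite("pics/a6.png",cv2.resize(np.hstack([a,b]),None,fx=5.7,fy=5.7,interpolation=cv2.INTER_CUBIC))
w=[]
for i in range(8): grab_frame("side");w.append(env.state()["gripper_width"])
s=env.state();p=s["ee_pos"];print(p,s["ee_rot"],np.mean(w),np.round(w,1),s["force"])
h=np.radians(26.26);e=np.array([np.cos(h),np.sin(h),0]);n=np.array([-e[1],e[0],0])
for f,l,z in((109.8,13.2,8),(109.8,-13.2,8),(65,-11,8)):
    X=p+f*e+l*n+[0,0,z-4];print(X.round(1),proj("top",X).round(1),proj("side",X).round(1))
E
```

```text
time_s: 9.88
ee_pos: [430.8, 208.1, 65.6]
ee_rot: [180.0, -0.0, -153.8]
force: [-0.1, 0.4, -1.0]
gripper_width: 30.1
time_s: 10.5
ee_pos: [430.9, 208.4, 66.1]
ee_rot: [180.0, 0.0, -153.8]
force: [0.6, -0.3, -0.8]
gripper_width: 24.1
time_s: 10.88
ee_pos: [430.8, 208.3, 65.9]
ee_rot: [180.0, -0.0, -153.8]
force: [0.4, 0.2, -0.5]
gripper_width: 24.0
[430.86461913 208.32559622  65.96751278] [ 1.79994575e+02 -1.07901847e-03 -1.53755604e+02] 24.065050073205523 [24.  24.1 23.9 24.2 23.7 24.1 24.1 24.4] [-0.56183371 -0.42591689 -0.80074583]
[523.5 268.7  70. ] [212.2 264.7] [253.4 218.5]
[535.2 245.1  70. ] [222.5 259.5] [260.3 220.7]
[494.  227.2  70. ] [230.2 277.1] [251.2 226.5]
```

View pics/a6.png

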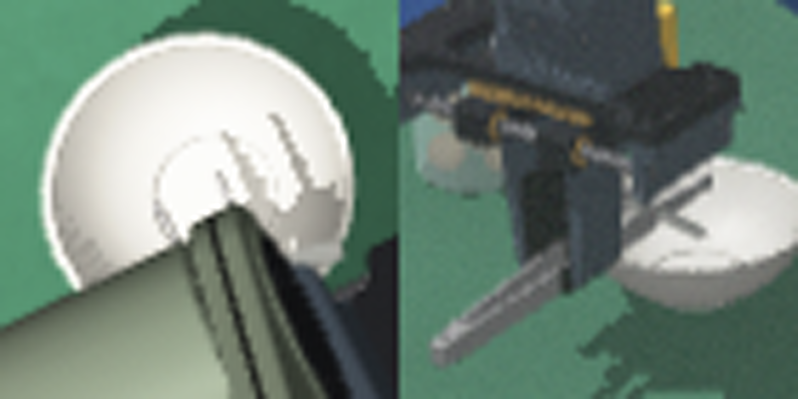

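Run:
```python
from h import *
def av(c,x,y,w,h):
    a=np.mean([grab_frame(c)[y:y+h,x:x+w,::-1].astype(float) for _ in range(12)],0)
    a=(a-a.min())/(a.max()-a.min())*255
    return cv2.resize(a.astype(np.uint8),(390,390),interpolation=cv2.INTER_CUBIC)
cv2.imwrite("pics/a7.png",np.hstack([av("top",203,250,30,30),av("side",240,210,30,30)]))
s=env.state();p=s["ee_pos"];print(s["time_s"],p,s["gripper_width"])
h=np.radians(26.26);e=np.array([np.cos(h),np.sin(h),0]);n=np.array([-e[1],e[0],0])
for q in(.075,.085,.095):
  for sg in(1,-1):
    l=sg*(4.2+200*np.sin(.13-q)); X=p+109.8*e+l*n+[0,0,8]
    print(q,sg,"top crop",((proj("top",X)-[203,250]+.5)*13).round(),"side crop",((proj("side",X)-[240,210]+.5)*13+[390,0]).round())
# bar outer end and mid, on the -y side
for l in(9,-9,-13,-20,-25):
  X=p+65*e+l*n+[0,0,8];print(l,((proj("side",X)-[240,210]+.5)*13+[390,0]).round())
```

```text
12.575 [430.85999202 208.35027122  65.98880091] 24.25692358785683
0.075 1 top crop [112. 201.] side crop [563. 100.]
0.075 -1 top crop [266. 122.] side crop [667. 132.]
0.085 1 top crop [122. 196.] side crop [570. 102.]
0.085 -1 top crop [256. 127.] side crop [660. 130.]
0.095 1 top crop [132. 191.] side crop [577. 105.]
0.095 -1 top crop [246. 133.] side crop [653. 128.]
9 [473. 184.]
-9 [535. 204.]
-13 [549. 208.]
-20 [573. 216.]
-25 [590. 221.]
```

View pics/a7.png

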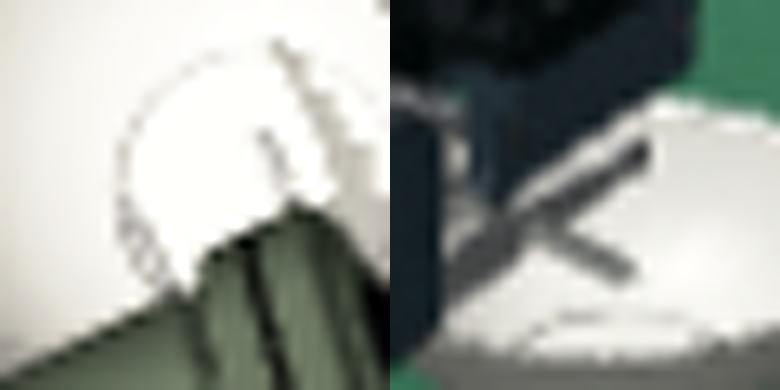

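```bash
python3 -m jog '0 0 0 0 0 0 0.264;0 0 0 0 0 0 0.264;0 0 0 0 0 0 0.264;0 0 0 0 0 0 0.264;0 0 0 0 0 0 0.264'
python3 -m jog '0 0 0 0 0 0 0.264;0 0 0 0 0 0 0.264;0 0 0 0 0 0 0.264;0 0 0 0 0 0 0.264;0 0 0 0 0 0 0.264'
python3 -c "
from workcell import env
print(env.job_done())"
```

```text
time_s: 13.2
ee_pos: [430.8, 208.3, 66.0]
ee_rot: [180.0, -0.0, -153.8]
force: [-0.1, -0.2, -1.3]
gripper_width: 23.7
time_s: 13.82
ee_pos: [430.9, 208.3, 66.0]
ee_rot: [180.0, -0.0, -153.8]
force: [-0.8, -0.2, -0.9]
gripper_width: 24.2
the job is handed in; nothing more can be done
None
```

I picked up the gauge tweezers by their grips and carried them level over the other things. They are now held squeezed over the empty bowl, and I handed the job in at 13.8 s.

- **Squeeze:** The finger opening averaged 24.07 mm over the grips, against the 24 mm called for. It held there for about 3.3 s before hand-in.
- **Tip position:** Both tips are over the mouth, one about 13 mm either side of the bowl's centre. Working from the tool pose, they are at z ≈ 70 mm, about 25 mm above the rim. The plain tip showed within about 1 px of where I expected it in both cameras.
- **Bowl and other items:** I felt no contact force, and the bowl was in the same place in the pictures. I did not measure the other items again; the path passed well above them.
- **Not confirmed:** The cameras were too coarse to see the long mark meet the plain arm. Tip spacing in the top view (about 159 enlarged pixels against 151 expected) and the length of bar sticking out (about 35.6 mm against 34 mm) fit the 24 mm gap only to about 1–2 mm. The gap therefore rests mainly on the finger opening.

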